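Show which bottle has fallen over and where it belongs

TASK

Show the helper what to put right: from above, point at the roll-on stain bottle that has fallen over on the mat, fingertips a few centimetres (5 cm at most) above its middle, and stay there for about a second; then point in the same way at the middle of the one empty holder in the caddy, a few centimetres above its rim, for about a second, and finish while still pointing there. Do not touch or move the bottles, the caddy, the mat or the small things around them, and do not point down at any of the bottles that stand upright.

Things in the scene. Friction and masses are not known exactly. Their poses are not given: they have to be found in the camera images.
- fallen_bottle: a white-and-navy roll-on stain bottle with a broad ochre cap, 36 x 42 mm across and 106 mm tall; the one that lies on its side on the mat. Its origin is the centre of its foot, its own z runs along the bottle from foot to cap. Lying, its upper side is about 40 mm above the worktop. Loose; it would roll or slide if touched.
- fallen_mid (a point): the middle of the fallen bottle, on its long axis, 53 mm from foot and cap end, about 21 mm above the worktop; its upper side is about 18 mm above this point
- mat: flat black rubber mat, 250 x 130 x 4 mm, long side away from the robot; the fallen bottle and an upright dropper bottle are on it. It lies to the left or to the right of the caddy. Origin: centre of its underside
- caddy: low grey plastic tray with a small loop handle on two sides, 144 x 144 mm (177 mm over the loops), rim 22 mm high, fixed to the worktop; its own x runs from loop to loop, roughly away from the robot. Four white round holders stand on its floor in a square, 64 mm from centre to centre along its x and y; three hold an upright bottle. Origin: centre of its underside
- holder_empty: the one of the four holders with no bottle in it (any of the four corners): white open cup, 58 mm across and 40 mm tall, inner width 52 mm, wall 3 mm, fixed. Origin: centre of its underside, 5 mm above the worktop
- empty_rim (a point): centre of the mouth of the empty holder, at rim height, 45 mm above the worktop
- holder_a: a white holder like the empty one, with bottle_a standing in it
- holder_b: a white holder like the empty one, with bottle_b standing in it
- holder_c: a white holder like the empty one, with bottle_c standing in it
- bottle_a: a white-and-navy roll-on stain bottle with a broad ochre cap, 36 x 42 mm across and 106 mm tall, standing upright in a holder, its top 115 mm above the worktop; leave alone. Origin: centre of its foot
- bottle_b: a white-and-navy roll-on stain bottle with a broad ochre cap, 36 x 42 mm across and 106 mm tall, standing upright in a holder, its top 115 mm above the worktop; leave alone. Origin: centre of its foot
- bottle_c: a white-and-navy roll-on stain bottle with a broad ochre cap, 36 x 42 mm across and 106 mm tall, standing upright in a holder, its top 115 mm above the worktop; leave alone. Origin: centre of its foot
- dropper: small brown dropper bottle, 33 mm wide, 102 mm tall, standing on the far end of the mat, its top 106 mm above the worktop; leave alone. Origin: centre of its foot
- cream_pot: squat round pot, 58 mm wide, 50 mm tall, on the worktop behind the work, to the left; leave alone. Origin: centre of its foot
- scrub_brush: scrubbing brush with a loop handle, 52 x 150 mm, 91 mm tall, on the worktop behind the work; leave alone. Origin: centre of its underside. A fixed shelf board hangs over the back of the worktop, 0.51 m above it, from 0.59 m in front of the robot base on: travel low (tool point under about 0.2 m) so that the wrist stays clear of it.

How it is judged:
On the way, in this order (a step that is already met when the one before it is completed fails the run):
1. the tool point stays over the middle of the fallen bottle (within 25 mm sideways, 55 to 125 mm above the worktop) for 0.8 s (horizontal distance between the grasp point and fallen_mid below 0.025 m and height (world z) of the grasp point between 0.055 and 0.125 m), for 0.8 s.
2. then it stays over the middle of the empty holder (within 25 mm sideways, 60 to 130 mm above the worktop) for 0.8 s (horizontal distance between the grasp point and empty_rim below 0.025 m and height (world z) of the grasp point between 0.06 and 0.13 m), for 0.8 s.
At the end, for the whole second after the job is handed in: The tool point is still over the empty holder, within 25 mm of its middle sideways and 60 to 130 mm above the worktop; every loose thing is at rest within 6 mm of where it was (all of step 2 and distance of each of fallen_bottle, bottle_a, bottle_b, bottle_c, dropper, cream_pot, scrub_brush from where it was at the start of the episode below 0.006 m and linear speed of each of fallen_bottle, bottle_a, bottle_b, bottle_c, dropper, cream_pot, scrub_brush below 0.02 m/s); the robot touches nothing.
It fails at once if the robot touches a loose thing (more than 0.5 N) (contact force between any of the fingers, the arm and fallen_bottle above 0.5 N or contact force between any of the fingers, the arm and bottle_a above 0.5 N or contact force between any of the fingers, the arm and bottle_b above 0.5 N or contact force between any of the fingers, the arm and bottle_c above 0.5 N or contact force between any of the fingers, the arm and dropper above 0.5 N or contact force between any of the fingers, the arm and cream_pot above 0.5 N or contact force between any of the fingers, the arm and scrub_brush above 0.5 N).
It fails at once if the robot touches the caddy, a holder or the mat (more than 0.5 N) (contact force between any of the fingers, the arm and caddy above 0.5 N or contact force between any of the fingers, the arm and holder_a above 0.5 N or contact force between any of the fingers, the arm and holder_b above 0.5 N or contact force between any of the fingers, the arm and holder_c above 0.5 N or contact force between any of the fingers, the arm and holder_empty above 0.5 N or contact force between any of the fingers, the arm and mat above 0.5 N).
It fails at once if a loose thing is moved by more than 8 mm (distance of any of fallen_bottle, bottle_a, bottle_b, bottle_c, dropper, cream_pot, scrub_brush from where it was at the start of the episode above 0.008 m).
It fails at once if the tool point comes within 22 mm sideways of the centre of an upright bottle while lower than 160 mm above the worktop (pointing at it) ((horizontal distance between the grasp point and bottle_a below 0.022 m and height (world z) of the grasp point below 0.16 m) or (horizontal distance between the grasp point and bottle_b below 0.022 m and height (world z) of the grasp point below 0.16 m) or (horizontal distance between the grasp point and bottle_c below 0.022 m and height (world z) of the grasp point below 0.16 m) or (horizontal distance between the grasp point and dropper below 0.022 m and height (world z) of the grasp point below 0.16 m)).
It also fails if it takes over 40 s, if anything falls off the work surface, if the arm or the gripper's body presses on something with over 40 N, if the wrist force passes 120 N, or if a joint passes its speed limit or range.

ROBOT

A 7-joint arm with a two-finger parallel gripper is mounted at the origin on a cart in front of the work surface, level with it; the furniture and walls round the work are solid. World frame = base frame: x ahead of the robot, y to its left, z up, the work surface at z = 0. Lengths are in m, angles in rad, forces in N, time in s.
With the tool pointing down it reaches from about 0.4 to 0.875 m from the base axis. Payload 6.5 kg.
Tool frame: the origin (TCP) lies between the finger pads, 19 mm behind the fingertips; this is the grasp point; z points along the fingers, y is the line along which they close (so a half turn about z gives the same grasp; the last joint's range is limited). The gripper opens to 85 mm and grips with 20 to 120 N. Pads are 22 mm wide; open, the fingers measure 114 mm over their backs; the gripper's body (76 mm by 85 mm) begins 54 mm behind the grasp point. The pads swing forward as they close: fully open they stand 13 mm farther back than shut.
Start: joints at [-1.293, 0.536, -0.004, 1.538, 0.003, 1.067, -0.071], TCP at [0.219, 0.612, 0.25] pointing down, gripper open.
Joint ranges: [-2.7, 2.7], [-0.37, 2.16], [-1.27, 1.26], [0.24, 2.4], [-1.31, 4.45], [0.19, 1.91], [-2.76, 2.76]. Speed limits (rad/s): [2.39, 2.39, 3.14, 3.14, 3.14, 3.14, 3.14].

INTERFACE

Orientations are given as a unit quaternion [w, x, y, z].
In Python, from workcell import ctrl gives the robot as it stands.
- The arm moves only by the shell command python3 -m creep 'ROWS'. ROWS is a JSON object of lists of equal length, an entry for each row: "delta_pos": the shift along the tool's x, y, z in units of 0.25 m (1.0 is 0.25 m), a list of three; "turn": the turn about the tool's z in units of 30 degrees (1.0 is 30 degrees); "jaw": the closure, from -1 (fully open) to 1 (shut). In form: {"delta_pos": [[tx, ty, tz], ...], "turn": [turn, ...], "jaw": [jaw, ...]}. A call has 1 to 5 rows; each row shifts and turns the commanded pose from where the row before left it, along the tool's axes as they then stand; what a row does not reach is not made up. A row lasts 1/10 s, in which the tool goes at most 50 mm and 8.59 degrees, less where a joint would pass 70% of its speed; a pose out of reach is approached as far as the arm can. A call with a number of a shift or a turn outside -1 to 1 is refused whole. A call with a gripper value outside its range is refused whole. The fingers move at their own pace and stop on an object; the grip force is fixed at half the most. Time passes only in rows, so rows that do not move let the fingers close. It gives the time, the measured TCP pose, the force, the opening and the grip force at its end, in the units of the state.
- ctrl.observe(): the state, without advancing time (a new reading comes with each control period).
- ctrl.snapshot(name): name is "side" or "top"; returns the picture (420x560x3 uint8, red, green, blue); there is no depth.
- ctrl.calibration(name): a dict with "K" (3x3 intrinsics, pixels), "world_from_camera" (4x4, takes a point from camera to world coordinates). Camera axes: x right, y up, looking along -z (the intrinsics and any distortion apply to the point x, -y, -z); pixel columns grow to the right and rows downward; lengths in m; the calibration is good to about 2 mm. A picture is of the moment at which its call begins. calibration takes no time and is no camera call.
- ctrl.finish_job(): hands the job in; it is judged then, once.
The state is a dict: "t": time; "joints": joint angles; "qvel": joint speeds; "tau": joint torques, N m; "tool_pos": TCP position; "tool_rot": TCP orientation; "contact_force": force on the tool from outside, world axes, zero at the start; "torque": the same for the moment, N m; "finger_gap": finger opening in m; "grasp_force": force on a finger pad.
Only numpy, scipy, OpenCV 4.12 (cv2) and the standard library are available. Lean on these libraries where they do the work, as an engineer would, in place of code of your own. Each camera call takes 0.05 s, during which the arm holds its last target. There are 200 camera calls.

## Working session

There is one attempt and no reset: what is moved stays moved. The work goes in short steps, Python scripts to look and compute and a shell command to move; the robot and the scene stay as the last step left them, time stands still between calls to the robot, and variables do not carry over. Pictures are saved under pics/ and viewed, at most 10 in all, crops included, and the job is handed in when it is done.

```bash
mkdir -p pics; python3 - <<'E'
from workcell import ctrl
import cv2,numpy as np
for n in("top","side"):
    cv2.imwrite(f"pics/{n}0.png",ctrl.snapshot(n)[:,:,::-1])
    c=ctrl.calibration(n);print(n,np.round(c["K"],1).tolist(),np.round(c["world_from_camera"],3).tolist(),[k for k in c])
s=ctrl.observe();print(s["t"],s["tool_pos"],s["tool_rot"],s["finger_gap"])
E
```

```text
top [[454.2, 0.0, 274.6], [0.0, 454.2, 216.5], [0.0, 0.0, 1.0]] [[0.009, 0.999, -0.048, 0.503], [-1.0, 0.007, -0.031, 0.039], [-0.03, 0.048, 0.998, 0.962], [0.0, 0.0, 0.0, 1.0]] ['K', 'world_from_camera']
side [[527.4, 0.0, 282.7], [0.0, 527.4, 204.0], [0.0, 0.0, 1.0]] [[0.471, 0.773, -0.424, 0.161], [-0.882, 0.41, -0.232, -0.195], [-0.005, 0.484, 0.875, 0.931], [0.0, 0.0, 0.0, 1.0]] ['K', 'world_from_camera']
0.1 [0.21890558 0.61144972 0.24917768] [-7.72716335e-05  1.70999900e-01  9.85270714e-01 -8.04651504e-04] 0.08548369217246828
```

View pics/top0.png

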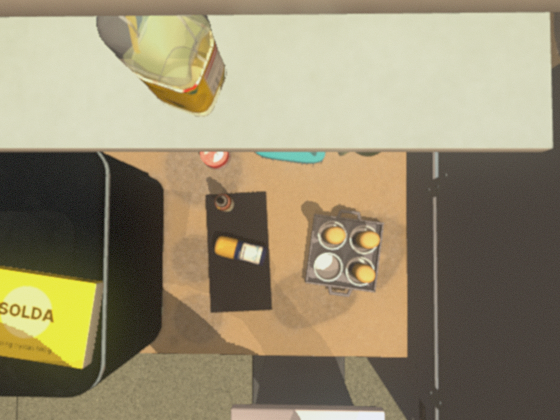

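View pics/side0.png

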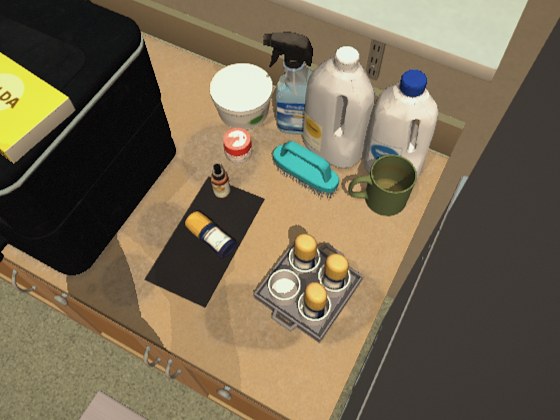

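Top view: the fallen bottle is at about (239,250), the empty holder at (327,266), and the dropper at (224,203). There is a tall black bag at the left. Side view: bottle at (209,233), empty holder at (285,286). I'll enlarge both for exact readings.

```bash
python3 - <<'E'
import cv2
a=cv2.imread("pics/top0.png")[180:300,190:390];b=cv2.imread("pics/side0.png")[160:340,140:380]
cv2.imwrite("pics/topc.png",cv2.resize(a,None,fx=4,fy=4,interpolation=2));cv2.imwrite("pics/sidec.png",cv2.resize(b,None,fx=3,fy=3,interpolation=2))
E
```

```text
(no output)
```

View pics/topc.png

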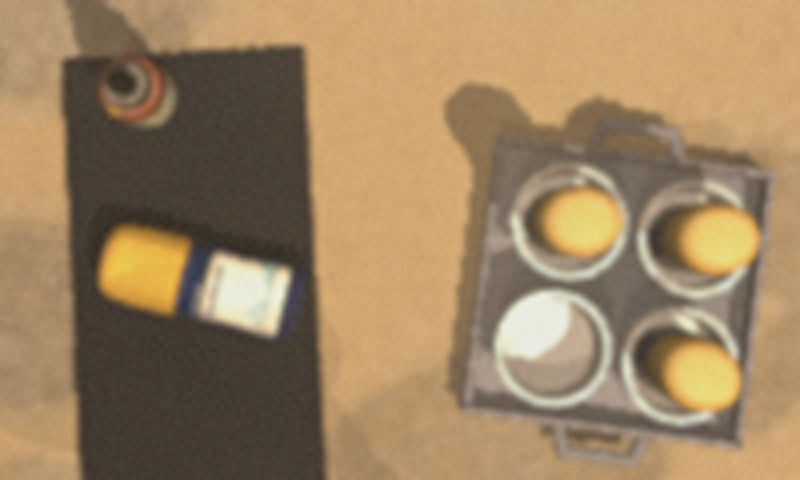

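View pics/sidec.png

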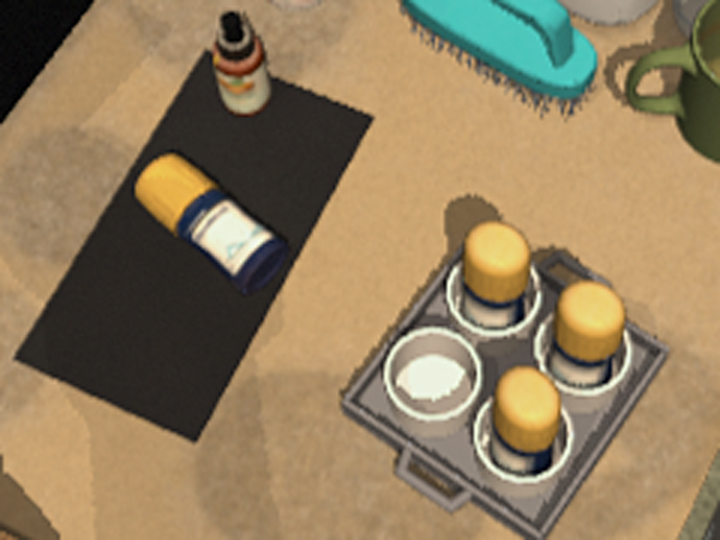

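The top crop shows the fallen bottle's middle at full-frame (240,250.8) and the empty rim centre at (328.5,267). The side crop gives (210.7,234.7) and (284.3,284.7). The holders with bottles are at top (332.5,235.5), (364.3,240) and (360.5,271.5), and the dropper's foot is near (227,207).

```bash
cat > h.py <<'E'
from workcell import ctrl
import numpy as np
def px(n,u,v,z):
    c=ctrl.calibration(n);K=np.array(c["K"]);T=np.array(c["world_from_camera"])
    r=np.linalg.solve(K,[u,v,1]);d=T[:3,:3]@[r[0],-r[1],-r[2]];o=T[:3,3]
    return np.round(o+d*(z-o[2])/d[2],3)
E
python3 - <<'E'
from h import *
for n,l in {"top":[("mid",240,250.8,.025),("rim",328.5,267,.045),("hA",332.5,235.5,.045),("hB",364.3,240,.045),("hC",360.5,271.5,.045),("dropTop",220.7,200.5,.106),("capA",335,236,.11),("bag edge z0",162,190,0),("bag z0",162,300,0),("bag z0 near",150,345,0)]+[(f"bagtop {z}",107,200,z) for z in(.2,.3,.4)]+[(f"bagtopnear {z}",95,385,z) for z in(.2,.3,.4)],
 "side":[("mid",210.7,234.7,.025),("rim",284.3,284.7,.045),("hA",304.5,257.3,.045),("hB",334,276,.045),("hC",314,304,.045),("dropTop",217,168,.106),("bag z0 R",175,155,0),("bag z0 near",75,275,0)]+[(f"bagtop {z}",160,75,z) for z in (.2,.3,.4)]}.items():
    for a in l: print(n,a[0],px(n,*a[1:]))
from scipy.spatial.transform import Rotation as R
print(R.from_quat(ctrl.observe()["tool_rot"],scalar_first=True).as_matrix().round(3))
E
```

```text
top mid [0.477 0.139 0.025]
top rim [ 0.446 -0.042  0.045]
top hA [ 0.51  -0.05   0.045]
top hB [ 0.501 -0.113  0.045]
top hC [ 0.438 -0.105  0.045]
top dropTop [0.574 0.168 0.106]
top capA [ 0.508 -0.048  0.11 ]
top bag edge z0 [0.604 0.31  0.   ]
top bag z0 [0.37  0.306 0.   ]
top bag z0 near [0.276 0.329 0.   ]
top bagtop 0.2 [0.566 0.348 0.2  ]
top bagtop 0.3 [0.557 0.308 0.3  ]
top bagtop 0.4 [0.549 0.267 0.4  ]
top bagtopnear 0.2 [0.256 0.36  0.2  ]
top bagtopnear 0.3 [0.288 0.318 0.3  ]
top bagtopnear 0.4 [0.321 0.276 0.4  ]
side mid [0.477 0.135 0.025]
side rim [ 0.448 -0.039  0.045]
side hA [ 0.512 -0.047  0.045]
side hB [ 0.504 -0.11   0.045]
side hC [ 0.441 -0.101  0.045]
side dropTop [0.572 0.168 0.106]
side bag z0 R [0.61  0.311 0.   ]
side bag z0 near [0.295 0.326 0.   ]
side bagtop 0.2 [0.649 0.326 0.2  ]
side bagtop 0.3 [0.582 0.254 0.3  ]
side bagtop 0.4 [0.515 0.183 0.4  ]
[[-0.942  0.337 -0.   ]
 [ 0.337  0.942 -0.002]
 [-0.    -0.002 -1.   ]]
```

Both cameras agree to 2–4 mm and the holders form a 64 mm square, so I take the bottle middle as (0.477, 0.137) and the empty rim as (0.447, -0.040). The bag stands at x>0.28, y>0.31, about 0.3 m high with the box on top. I'll lift over its corner with the jaw shut.

```bash
python3 -m creep '{"delta_pos":[[0,0,-0.12],[0,0,-0.15],[0,0,-0.15],[0,0,-0.15],[0,0,-0.05]],"turn":[0,0,0,0,0],"jaw":[1,1,1,1,1]}'; python3 - <<'E'
from h import *
M=np.array([[-.942,.337,0],[.337,.942,0],[0,-.0,-1]])
P=[(.219,.612,.40),(.25,.40,.40),(.40,.22,.40),(.477,.137,.25),(.477,.137,.09),(.477,.137,.14),(.447,-.04,.14),(.447,-.04,.105)]
for a,b in zip(P,P[1:]): 
  d=np.subtract(b,a);print(b,(M.T@d/.25).round(3),"dist",np.linalg.norm(d).round(3))
E
```

```text
t: 0.6
tool_pos: [0.2195, 0.6131, 0.4093]
tool_rot: [0.0, 0.171, 0.985, 0.003]
contact_force: [0.4, 0.2, -0.3]
finger_gap: 0.0121
grasp_force: 0.0
(0.25, 0.4, 0.4) [-0.403 -0.757  0.   ] dist 0.214
(0.4, 0.22, 0.4) [-0.808 -0.476  0.   ] dist 0.234
(0.477, 0.137, 0.25) [-0.402 -0.209  0.6  ] dist 0.188
(0.477, 0.137, 0.09) [0.   0.   0.64] dist 0.16
(0.477, 0.137, 0.14) [ 0.   0.  -0.2] dist 0.05
(0.447, -0.04, 0.14) [-0.126 -0.707  0.   ] dist 0.18
(0.447, -0.04, 0.105) [0.   0.   0.14] dist 0.035
```

```bash
python3 -m creep '{"delta_pos":[[-0.08,-0.15,0],[-0.08,-0.15,0],[-0.08,-0.15,0],[-0.08,-0.15,0],[-0.08,-0.15,0]],"turn":[0,0,0,0,0],"jaw":[1,1,1,1,1]}'; python3 - <<'E'
from h import *
import cv2
cv2.imwrite("pics/top1.png",ctrl.snapshot("top")[:,:,::-1])
E
```

```text
t: 1.1
tool_pos: [0.25, 0.3995, 0.404]
tool_rot: [-0.0, 0.171, 0.985, -0.001]
contact_force: [0.5, 0.5, 0.5]
finger_gap: 0.0001
grasp_force: 0.0
```

View pics/top1.png

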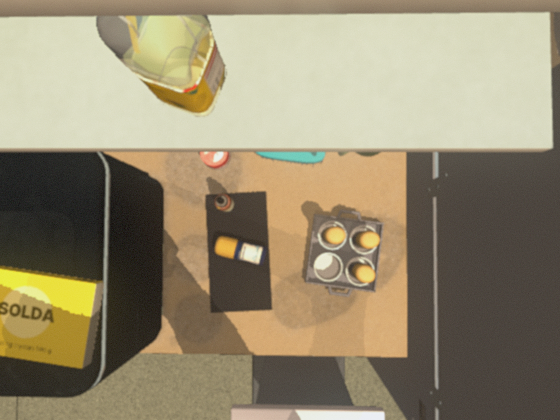

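The arm is still off the picture's left edge (only its shadow falls on the box), and nothing has changed. I'll continue past the bag.

```bash
python3 -m creep '{"delta_pos":[[-0.16,-0.1,0],[-0.16,-0.1,0],[-0.16,-0.1,0],[-0.16,-0.1,0],[-0.16,-0.08,0]],"turn":[0,0,0,0,0],"jaw":[1,1,1,1,1]}' && python3 -m creep '{"delta_pos":[[-0.1,-0.05,0.14],[-0.1,-0.05,0.14],[-0.1,-0.05,0.14],[-0.1,-0.05,0.14],[0,0,0]],"turn":[0,0,0,0,0],"jaw":[1,1,1,1,1]}'; python3 - <<'E'
from h import *
import cv2
cv2.imwrite("pics/side1.png",ctrl.snapshot("side")[:,:,::-1])
s=ctrl.observe();M=np.array([[-.942,.337,0],[.337,.942,0],[0,-.0,-1]])
print(s["tool_pos"],M.T@(np.array([.477,.137,.092])-s["tool_pos"])/.25)
E
```

```text
t: 1.65
tool_pos: [0.3985, 0.2192, 0.4045]
tool_rot: [-0.0, 0.171, 0.985, -0.0]
contact_force: [0.4, 0.7, 0.2]
finger_gap: 0.0005
grasp_force: 0.0
t: 2.15
tool_pos: [0.4741, 0.1363, 0.2602]
tool_rot: [-0.003, 0.174, 0.985, -0.004]
contact_force: [-0.2, 0.1, 0.1]
finger_gap: 0.0003
grasp_force: 0.0
[0.47425131 0.1385382  0.26244167] [-0.01243057 -0.00209072  0.68176668]
```

View pics/side1.png

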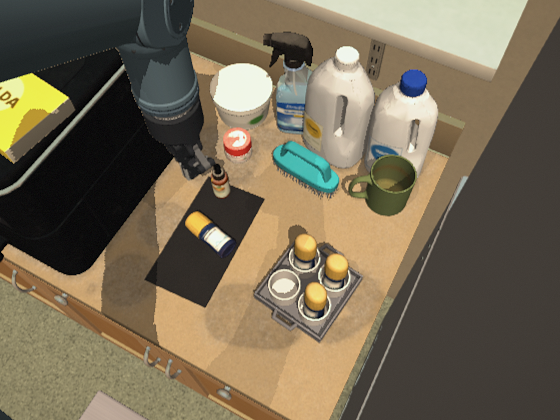

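The gripper is clear of the bag and shelf. Its fingertips are at about (205,172), 0.24 m up, and the scene is undisturbed. Next I lower over the fallen bottle and hold.

```bash
python3 -m creep '{"delta_pos":[[-0.01,0,0.15],[0,0,0.15],[0,0,0.15],[0,0,0.12],[0,0,0.1]],"turn":[0,0,0,0,0],"jaw":[1,1,1,1,1]}' && python3 -m creep '{"delta_pos":[[0,0,0],[0,0,0],[0,0,0],[0,0,0],[0,0,0]],"turn":[0,0,0,0,0],"jaw":[1,1,1,1,1]}'; python3 - <<'E'
from h import *
import cv2
t=ctrl.snapshot("top")[180:330,150:390,::-1];s=ctrl.snapshot("side")[130:280,130:370,::-1]
cv2.imwrite("pics/both2.png",cv2.resize(np.vstack([t,s]),None,fx=2,fy=2,interpolation=2))
print(ctrl.observe()["tool_pos"])
E
```

```text
t: 2.7
tool_pos: [0.4772, 0.1414, 0.0967]
tool_rot: [-0.0, 0.17, 0.985, 0.001]
contact_force: [0.0, -0.1, -0.3]
finger_gap: -0.0002
grasp_force: 0.0
t: 3.2
tool_pos: [0.4782, 0.1401, 0.0986]
tool_rot: [0.001, 0.171, 0.985, 0.001]
contact_force: [-0.2, -0.0, -0.3]
finger_gap: -0.0002
grasp_force: 0.0
[0.47785602 0.13991389 0.0980991 ]
```

View pics/both2.png

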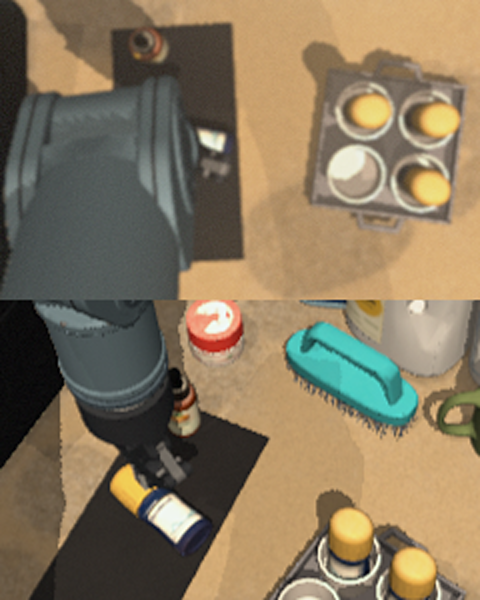

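The fingertips sit just above the bottle's middle (side crop near (175,465)), clear of bottle and dropper. Measured TCP z is 0.098, so the tips are about 39 mm over it. I'll hold, then rise and cross to the holder.

```bash
python3 -m creep '{"delta_pos":[[0,0,0],[0,0,0],[0,0,0],[0,0,0],[0,0,0]],"turn":[0,0,0,0,0],"jaw":[1,1,1,1,1]}' && python3 -m creep '{"delta_pos":[[0,0,0],[0,0,0],[0,0,0],[0,0,-0.1],[0,0,-0.1]],"turn":[0,0,0,0,0],"jaw":[1,1,1,1,1]}' && python3 -m creep '{"delta_pos":[[-0.025,-0.14,0],[-0.025,-0.15,0],[-0.025,-0.15,0],[-0.025,-0.15,0],[-0.025,-0.13,0]],"turn":[0,0,0,0,0],"jaw":[1,1,1,1,1]}' && python3 -m creep '{"delta_pos":[[0,0,0],[0,0,0.08],[0,0,0.08],[0,0,0],[0,0,0]],"turn":[0,0,0,0,0],"jaw":[1,1,1,1,1]}'; python3 - <<'E'
from h import *
import cv2
t=ctrl.snapshot("top")[180:330,190:430,::-1];s=ctrl.snapshot("side")[180:330,150:390,::-1]
cv2.imwrite("pics/both3.png",cv2.resize(np.vstack([t,s]),None,fx=2,fy=2,interpolation=2))
print(ctrl.observe()["tool_pos"])
E
```

```text
t: 3.8
tool_pos: [0.4776, 0.1397, 0.0975]
tool_rot: [-0.0, 0.171, 0.985, -0.0]
contact_force: [-0.3, 0.1, -0.3]
finger_gap: 0.0003
grasp_force: 0.0
t: 4.3
tool_pos: [0.4769, 0.1394, 0.1476]
tool_rot: [-0.001, 0.171, 0.985, -0.001]
contact_force: [-0.1, 0.0, 0.1]
finger_gap: 0.0002
grasp_force: 0.0
t: 4.8
tool_pos: [0.4457, -0.0421, 0.1476]
tool_rot: [0.0, 0.171, 0.985, -0.0]
contact_force: [0.6, -0.2, 0.0]
finger_gap: -0.0
grasp_force: 0.0
t: 5.3
tool_pos: [0.4463, -0.0399, 0.1076]
tool_rot: [-0.0, 0.171, 0.985, -0.0]
contact_force: [0.2, -0.4, -0.1]
finger_gap: 0.0001
grasp_force: 0.0
[ 0.44696104 -0.04005004  0.10826383]
```

View pics/both3.png

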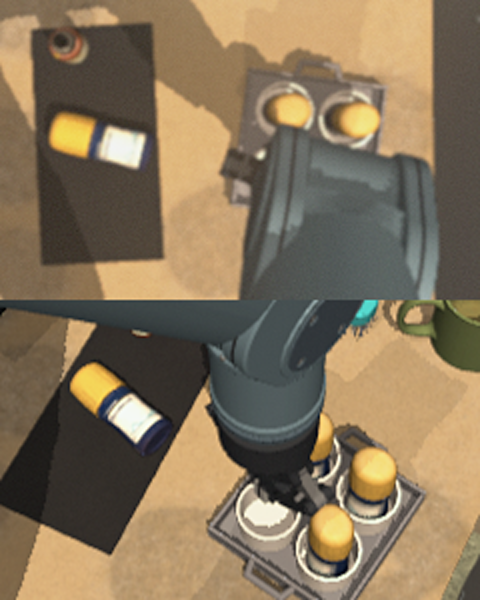

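The fingertips are over the empty holder's mouth (side crop near (275,490), holder at (267,510)) and the bottles are undisturbed. I'll hold for over a second and hand in.

```bash
python3 -m creep '{"delta_pos":[[0,0,0],[0,0,0],[0,0,0],[0,0,0],[0,0,0]],"turn":[0,0,0,0,0],"jaw":[1,1,1,1,1]}' >/dev/null && python3 -m creep '{"delta_pos":[[0,0,0],[0,0,0],[0,0,0],[0,0,0],[0,0,0]],"turn":[0,0,0,0,0],"jaw":[1,1,1,1,1]}' && python3 -c "
from workcell import ctrl
print(ctrl.finish_job())"
```

```text
t: 6.4
tool_pos: [0.4463, -0.0403, 0.1075]
tool_rot: [-0.0, 0.171, 0.985, -0.0]
contact_force: [-0.2, 1.2, -0.1]
finger_gap: -0.0002
grasp_force: 0.0
the job is handed in; nothing more can be done
None
```

I pointed at the fallen bottle's middle and then at the empty holder, each for about a second, and handed the job in at about 6.4 s while still pointing at the holder; the pictures show nothing moved, but the hand-in gave no verdict.

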